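# Change over the open slide tray

## Robot

A 6-joint arm with a two-finger parallel gripper is mounted at the origin on a cart in front of the work surface, level with it; the furniture and walls round the work are solid. World frame = base frame: x ahead of the robot, y to its left, z up, the work surface at z = 0. Lengths are in m, angles in rad, forces in N, time in s.
With the tool pointing down it reaches from about 0.3 to 0.95 m from the base axis. Payload 3.1 kg.
Tool frame: the origin (TCP) lies midway between the tips of the shut fingers; the grasp point (between the pads) lies arm.tcp_to_grasp behind it (arm.tcp_to_grasp is the distance from the TCP to the grasp point, in m); z points along the fingers, y is the line along which they close (so a half turn about z gives the same grasp; the last joint's range is limited). The gripper opens to 85 mm and grips with 20 to 120 N. Pads are 22 mm wide; open, the fingers measure 114 mm over their backs; the gripper's body (76 mm by 85 mm) begins 54 mm behind the grasp point. The pads swing forward as they close: fully open they stand 13 mm farther back than shut.
Start: joints at [1.073, 0.308, 1.634, -0, 1.2, -0.07], TCP at [0.259, 0.569, 0.231] pointing down, gripper open.
Joint ranges: [-3.06, 3.06], [-0.79, 1.96], [0.05, 2.63], [-1.19, 4.34], [0.05, 2.64], [-2.94, 2.94]. Speed limits (rad/s): [2.79, 2.79, 3.14, 3.14, 3.14, 3.14].

## Interface

Orientations are given as a rotation vector (axis times angle).
In Python, from plant import arm, imaging, workorder gives the robot as it stands.
- The arm moves only by the tool jog_arm, never from a script. Its arguments are lists of equal length, an entry for each row: "dp": the shift along the tool's x, y, z in mm, a list of three; "spin": the turn about the tool's z in rad; "claw": the gripper command: -1 is fully open, 1 is shut, values between are in proportion. A call has 1 to 8 rows; each row is the pose to reach, as a shift and turn from the pose commanded when the call began, along the tool's axes at that moment; what a row does not reach only later rows make up. A row lasts 1/12 s, in which the tool goes at most 41.7 mm and 7.16 degrees, less where a joint would pass 70% of its speed; a pose out of reach is approached as far as the arm can. A call with a gripper value outside its range is refused whole. The fingers move at their own pace and stop on an object; "newtons" is the grip in N (left out, the last holds). Time passes only in rows, so rows that repeat a pose let the fingers close. It gives the time, the measured TCP pose, the force, the opening and the grip force at its end, in the units of the state.
- arm.read_state(): the state, without advancing time (a new reading comes with each control period).
- imaging.snapshot(name): name is "scene" or "side" or "wrist"; returns a dict with "img" (384x512x3 uint8, blue, green, red), "depth" (384x512 float32, m along the optical axis (not along the pixel's ray), 0 where there is no reading), "intrinsics" (3x3 intrinsics, pixels), "view" (4x4, takes a point from world to camera coordinates); the wrist camera has in their place "tool_from_camera" (4x4, takes a point from camera to tool coordinates, whose origin is the TCP and whose axes are the flange's). Camera axes: x right, y down, z forward; pixel columns grow to the right and rows downward; lengths in m; the calibration is good to about 2 mm. A picture is of the moment at which its call begins: read the wrist's pose just before it.
- workorder.hand_in(): hands the job in; it is judged then, once.
The state is a dict: "time": time; "joint_pos": joint angles; "qd": joint speeds; "joint_efforts": joint torques, N m; "tool_pos": TCP position; "tcp_rot": TCP orientation; "contact_force": force on the tool from outside, world axes, zero at the start; "torque": the same for the moment, N m; "grip_width": finger opening in m; "grip_force": force on a finger pad.
Only numpy, scipy, OpenCV 4.12 (cv2) and the standard library are available. Lean on these libraries where they do the work, as an engineer would, in place of code of your own. Each camera call takes 0.05 s, during which the arm holds its last target. There are 200 camera calls.

## Task

Of the three slide trays in the rack, only the one holding the transformer should stand open. First push the tray that was left open fully home; then hook a closed fingertip behind the front lip of the transformer's tray and draw it out as far as it goes. Do not pinch or lift anything or touch the parts in the trays, keep the spool's tray shut, leave the other things on the bench where they are, and finish clear of the rack.

Things in the scene. Friction and masses are not known exactly. Their poses are not given: they have to be found in the camera images.
- rack_base: fixed dark steel base board, 170 (x) x 330 (y) x 6 mm, that carries three identical bays side by side at 105 mm pitch along its y; origin under its centre on the bench; its -x side is the front, towards the robot. Position, yaw and the order of the bays change.
- tray_heatsink (a joint): slide of the tray that holds the finned aluminium heat sink (36 x 50 x 24 mm), in m: 0 = fully home, 0.09 = drawn out against its stop, growing as it slides to the front (-x of the rack). Stiff slide: about 2.5 N to move, stays where it is left, no spring.
- lip_heatsink (a point): top centre of the raised front lip of the finned aluminium heat sink's tray; moves with it. -x = the way it draws out, y along the lip. Lip: 90 mm long, 5 mm thick, 8 mm rolled bead on top, top 52 mm above the bench. Behind it (+x) an empty finger pocket open above, 57 (x) x 80 (y) mm, floor 37 mm below this point; its rear divider is 60 mm behind this point. The lip's front surface is 6 mm in front of this point (a thin plate with a paper card).
- well_heatsink (a point): centre of the floor of the parts compartment of the tray that holds the finned aluminium heat sink (36 x 50 x 24 mm), behind the pocket; compartment 80 (x) x 80 (y) mm, side walls 24 mm; moves with the tray, axes as the lip's.
- heat_sink: the finned aluminium heat sink (36 x 50 x 24 mm), loose, lying in its tray's compartment; origin at the centre of its underside. To be left untouched.
- tray_transformer (a joint): slide of the tray that holds the transformer (squat grey steel block 36 x 62 x 43 mm), in m: 0 = fully home, 0.09 = drawn out against its stop, growing as it slides to the front (-x of the rack). Stiff slide: about 2.5 N to move, stays where it is left, no spring.
- lip_transformer (a point): top centre of the raised front lip of the transformer's tray; moves with it. -x = the way it draws out, y along the lip. Lip: 90 mm long, 5 mm thick, 8 mm rolled bead on top, top 52 mm above the bench. Behind it (+x) an empty finger pocket open above, 57 (x) x 80 (y) mm, floor 37 mm below this point; its rear divider is 60 mm behind this point. The lip's front surface is 6 mm in front of this point (a thin plate with a paper card).
- well_transformer (a point): centre of the floor of the parts compartment of the tray that holds the transformer (squat grey steel block 36 x 62 x 43 mm), behind the pocket; compartment 80 (x) x 80 (y) mm, side walls 24 mm; moves with the tray, axes as the lip's.
- transformer: the transformer (squat grey steel block 36 x 62 x 43 mm), loose, lying in its tray's compartment; origin at the centre of its underside. To be left untouched.
- tray_spool (a joint): slide of the tray that holds the solder spool (flanged reel, 52 mm across, 38 mm tall), in m: 0 = fully home, 0.09 = drawn out against its stop, growing as it slides to the front (-x of the rack). Stiff slide: about 2.5 N to move, stays where it is left, no spring.
- lip_spool (a point): top centre of the raised front lip of the solder spool's tray; moves with it. -x = the way it draws out, y along the lip. Lip: 90 mm long, 5 mm thick, 8 mm rolled bead on top, top 52 mm above the bench. Behind it (+x) an empty finger pocket open above, 57 (x) x 80 (y) mm, floor 37 mm below this point; its rear divider is 60 mm behind this point. The lip's front surface is 6 mm in front of this point (a thin plate with a paper card).
- well_spool (a point): centre of the floor of the parts compartment of the tray that holds the solder spool (flanged reel, 52 mm across, 38 mm tall), behind the pocket; compartment 80 (x) x 80 (y) mm, side walls 24 mm; moves with the tray, axes as the lip's.
- solder_spool: the solder spool (flanged reel, 52 mm across, 38 mm tall), loose, lying in its tray's compartment; origin at the centre of its underside. To be left untouched.
- flux_tin: bystander: round tin 56 mm across, 19 mm tall, on the bench about 75 mm in front of the spool's tray; origin at the centre of its underside.
- tape_roll: bystander: black roll of tape 62 mm across, 18 mm tall, on the bench left of the rack; origin at the centre of its underside.
- loupe: bystander: black eyepiece 37 mm across, 34 mm tall, on the bench left of the rack; origin at the centre of its underside.
- pliers_nose: bystander: needle-nose pliers 152 mm long, 12 mm tall, on the bench at the front right of the rack; origin at the centre of its underside.
- battery_9v: bystander: small block battery 49 x 18 x 26 mm, on the bench right of the rack; origin at the centre of its underside.

How it is judged:
On the way, in this order (a step that is already met when the one before it is completed fails the run):
1. the tray that was left open (heat sink) is pushed home while the transformer's tray is still shut (value of joint tray_heatsink below 0.006 m and value of joint tray_transformer below 0.015 m), for 0.2 s.
2. the transformer's tray is drawn out to its stop (value of joint tray_transformer above 0.083 m and value of joint tray_heatsink below 0.006 m), for 0.2 s.
At the end, for the whole second after the job is handed in: The heat sink's tray is home (within 6 mm), the transformer's tray is drawn out (at least 83 of 90 mm) and at rest, the spool's tray is shut (within 6 mm), and transformer, heat sink and spool each lie flat in their own tray's compartment (all of step 2 and value of joint tray_spool below 0.006 m and velocity of joint tray_transformer between -0.005 and 0.005 m/s and linear speed of transformer below 0.02 m/s and x of transformer in the frame of well_transformer between -0.035 and 0.035 m and y of transformer in the frame of well_transformer between -0.035 and 0.035 m and z of transformer in the frame of well_transformer below 0.012 m and angle between each of transformer, heat_sink, solder_spool's own z axis and vertical below 0.2 rad and x of heat_sink in the frame of well_heatsink between -0.035 and 0.035 m and y of heat_sink in the frame of well_heatsink between -0.035 and 0.035 m and z of heat_sink in the frame of well_heatsink below 0.012 m and x of solder_spool in the frame of well_spool between -0.035 and 0.035 m and y of solder_spool in the frame of well_spool between -0.035 and 0.035 m and z of solder_spool in the frame of well_spool below 0.012 m); the robot touches nothing.
It fails at once if a part in the trays is touched or pinched by the robot (contact force between any of the fingers, the arm and heat_sink above 1 N or contact force between any of the fingers, the arm and transformer above 1 N or contact force between any of the fingers, the arm and solder_spool above 1 N).
It fails at once if a part is lifted in or out of its tray (z of heat_sink in the frame of well_heatsink above 0.02 m or z of transformer in the frame of well_transformer above 0.02 m or z of solder_spool in the frame of well_spool above 0.02 m).
It fails at once if the front of the transformer's tray is pinched or pushed from outside instead of being hooked from behind (contact force between the fingers and tray_transformer_c7 above 2 N).
It fails at once if the spool's tray is opened (value of joint tray_spool above 0.01 m).
It fails at once if a bystander on the bench is moved by more than 20 mm (distance of any of flux_tin, tape_roll, loupe, pliers_nose, battery_9v from where it was at the start of the episode above 0.02 m).
It also fails if it takes over 45 s, if anything falls off the work surface, if the arm or the gripper's body presses on something with over 40 N, if the wrist force passes 120 N, or if a joint passes its speed limit or range.

## Working session

There is one attempt and no reset: what is moved stays moved. The work goes in short steps, Python scripts to look and compute and a tool call to move; the robot and the scene stay as the last step left them, time stands still between calls to the robot, and variables do not carry over. Pictures are saved under pics/ and viewed, at most 10 in all, crops included, and the job is handed in when it is done.

Besides the shell and the picture viewer there is one more tool, called as name(argument=value, ...), one argument or row to a line, values as JSON. jog_arm: Moves the arm, as the interface text tells. Its arguments: {"type":"object","properties":{"dp":{"type":"array","items":{"type":"array","items":{"type":"number"}}},"spin":{"type":"array","items":{"type":"number"}},"claw":{"type":"array","items":{"type":"number"}},"newtons":{"type":"number"}},"required":["dp","spin","claw"]}

```bash
mkdir -p pics
python3 - <<'E'
from plant import arm, imaging
import cv2,numpy as np
s=arm.read_state();print(s['time'],s['tool_pos'],s['tcp_rot'],s['grip_width'],arm.tcp_to_grasp)
d=imaging.snapshot("scene");np.savez('scene.npz',**d);cv2.imwrite('pics/scene.png',cv2.resize(d['img'],(800,600)))
print(d['intrinsics'],d['view'])
E
```

```text
0.0 [0.25893161 0.56793082 0.23003958] [-0.66674036 -3.06939442  0.00345477] 0.08530265821572308 0.0187
[[405.03455564   0.         259.69491453]
 [  0.         405.03455564 186.49101694]
 [  0.           0.           1.        ]] [[ 0.52426358 -0.85144367 -0.01383359 -0.25792362]
 [-0.67465341 -0.40538554 -0.61685115  0.43621035]
 [ 0.51960607  0.33272547 -0.78695825  0.70070514]
 [ 0.          0.          0.          1.        ]]
```

View pics/scene.png

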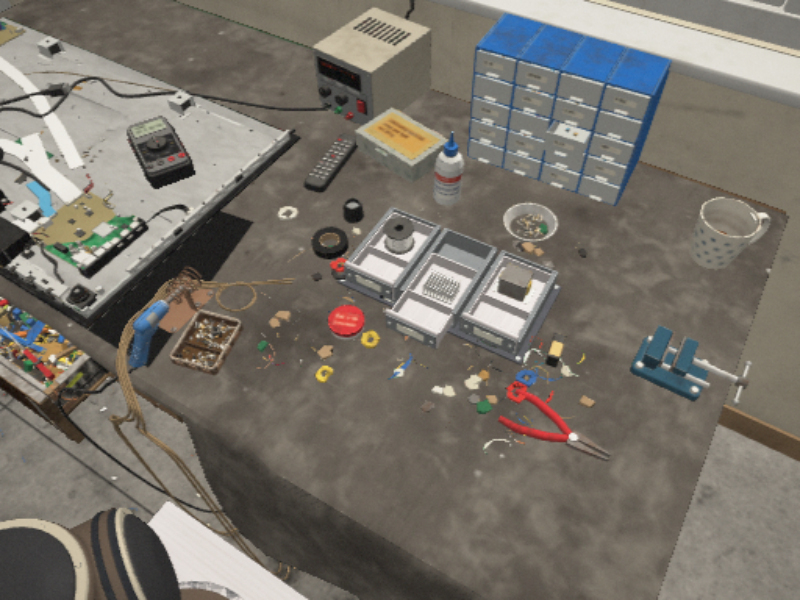

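The trays in order from left to right are spool (400,240), heat sink (440,290, open) and transformer (515,285). The tin is at (347,320) and the pliers at (555,420). Next I'll get the geometry from depth.

Run:
```python
import cv2,numpy as np
d=np.load('scene.npz');K=d['intrinsics'];V=d['view'];D=d['depth'];im=d['img']
v,u=np.indices(D.shape);P=np.stack([(u-K[0,2])*D/K[0,0],(v-K[1,2])*D/K[1,1],D],-1)
W=(P-V[:3,3])@V[:3,:3];W[D==0]=np.nan;np.save('W.npy',W)
for n,(a,b) in dict(spool=(398,230),sink=(440,288),trafo=(515,275),tin=(347,318),tape=(330,232),pl=(540,420),batt=(555,350)).items(): print(n,W[int(b*.64),int(a*.64)].round(3))
# ortho top view 1mm/px, x up, y left
x0,x1,y0,y1=.35,.85,-.3,.3
T=np.zeros((500,600,3),np.uint8);Z=np.full((500,600),-1.)
w=W.reshape(-1,3);c=im.reshape(-1,3);ok=np.isfinite(w[:,0])
for p,q in zip(w[ok],c[ok]):
  r=int((x1-p[0])*1000);s=int((y1-p[1])*1000)
  if 1<=r<499 and 1<=s<599:
    if p[2]>Z[r,s]-.0:
      T[r-1:r+2,s-1:s+2]=q if not .046<p[2]<.056 else (0,255,0);Z[r-1:r+2,s-1:s+2]=p[2]
cv2.imwrite('pics/top.png',T)
```

```text
spool [0.689 0.139 0.033]
sink [0.617 0.015 0.032]
trafo [ 0.686 -0.08   0.051]
tin [0.502 0.114 0.018]
tape [0.64  0.247 0.015]
pl [ 0.506 -0.212  0.002]
batt [ 0.607 -0.187  0.026]
```

View pics/top.png

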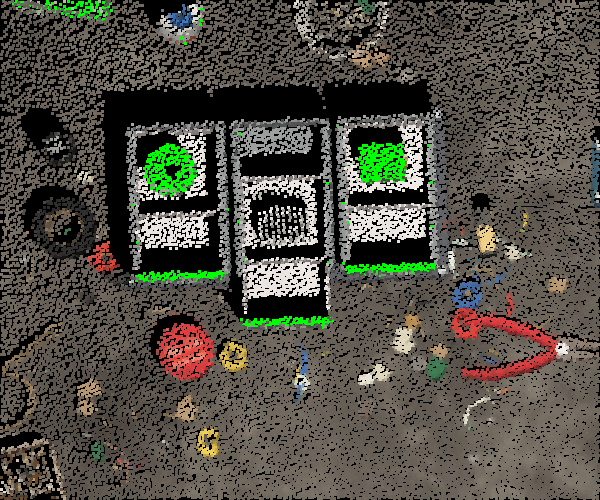

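The top view (1 mm/px) shows the lips in green: spool (180,275), heat sink (288,322) and transformer (391,267). The tin is at (185,350). I'll fit the lines now.

```bash
cat > h.py <<'E'
import numpy as np
from scipy.spatial.transform import Rotation as R
from plant import arm
def to_tool(p):
    s=arm.read_state();M=R.from_rotvec(s['tcp_rot']).as_matrix()
    return M,(M.T@(np.array(p)-s['tool_pos'])*1000).round(1)
E
python3 - <<'E'
import numpy as np
from h import *
W=np.load('W.npy').reshape(-1,3);W=W[np.isfinite(W[:,0])]
for n,(xa,xb,ya,yb) in dict(spool=(.56,.585,.07,.17),sink=(.515,.54,-.035,.06),trafo=(.57,.59,-.14,-.04)).items():
  q=W[(W[:,0]>xa)&(W[:,0]<xb)&(W[:,1]>ya)&(W[:,1]<yb)&(W[:,2]>.047)&(W[:,2]<.056)]
  k=np.polyfit(q[:,1],q[:,0],1);ym=(np.percentile(q[:,1],1)+np.percentile(q[:,1],99))/2
  print(n,len(q),'slope',k[0].round(4),'mid',np.polyval(k,ym).round(4),ym.round(4),'z',np.percentile(q[:,2],[5,95]),'ext',np.ptp(q[:,1]))
M,t=to_tool([.48,.011,.12]);print(M.round(3),t)
E
```

```text
spool 96 slope -0.0371 mid 0.5737 0.1192 z [0.04743368 0.05230448] ext 0.09030145085366433
sink 114 slope -0.0279 mid 0.5275 0.0132 z [0.04794442 0.05334548] ext 0.09022832936200052
trafo 117 slope -0.0316 mid 0.5813 -0.0903 z [0.04736797 0.05285912] ext 0.0890106642841858
[[-0.91   0.415 -0.001]
 [ 0.415  0.91  -0.002]
 [ 0.    -0.002 -1.   ]] [-432.2 -414.8  110.9]
```

jog_arm(
  dp=[
    [-220, -210, 0],
    [-220, -210, 0],
    [-220, -210, 0],
    [-220, -210, 0],
    [-220, -210, 0],
    [-220, -210, 0],
    [-220, -210, 0],
    [-220, -210, 0],
  ],
  spin=[0, 0, 0, 0, 0, 0, 0, 0],
  claw=[1, 1, 1, 1, 1, 1, 1, 1],
)

```text
time: 0.72
tool_pos: [0.3729, 0.2815, 0.2304]
tcp_rot: [0.672, 3.069, -0.006]
contact_force: [-0.4, 1.1, -0.3]
grip_width: -0.0002
grip_force: 0.0
```

jog_arm(
  dp=[
    [-212, -205, 70],
    [-212, -205, 70],
    [-212, -205, 70],
    [-212, -205, 70],
    [-212, -205, 70],
    [-212, -205, 70],
    [-212, -205, 70],
    [-212, -205, 70],
  ],
  spin=[-0.464, -0.464, -0.464, -0.464, -0.464, -0.464, -0.464, -0.464],
  claw=[1, 1, 1, 1, 1, 1, 1, 1],
)

```text
time: 1.38
tool_pos: [0.4801, 0.0094, 0.1603]
tcp_rot: [0.056, -3.14, 0.0]
contact_force: [0.9, 1.0, 1.2]
grip_width: 0.0002
grip_force: 0.0
```

Run:
```python
from h import *
from plant import imaging
import cv2
s=arm.read_state();M,t=to_tool([.50,.011,.035]);print(s['time'],s['tool_pos'],s['contact_force'],s['grip_width'],M.round(3),t)
d=imaging.snapshot("wrist");cv2.imwrite('pics/w1.png',d['img'])
# lip points via wrist depth
K=d['intrinsics'];D=d['depth'];v,u=np.indices(D.shape);P=np.stack([(u-K[0,2])*D/K[0,0],(v-K[1,2])*D/K[1,1],D],-1)[D>0]
T=d['tool_from_camera'];Wd=(P@T[:3,:3].T+T[:3,3])@M.T+s['tool_pos']
for a,b in ((.07,.17),(-.03,.055),(-.13,-.05)):
  q=Wd[(Wd[:,1]>a)&(Wd[:,1]<b)&(Wd[:,2]>.048)&(Wd[:,2]<.056)&(Wd[:,0]>.5)&(Wd[:,0]<.61)]
  if len(q): print(len(q),q.min(0),np.median(q,0),q.max(0))
```

```text
1.3833 [0.48009822 0.00938457 0.160279  ] [0.94064855 0.9623634  1.18557085] 0.00018715270375932008 [[-0.999 -0.035 -0.001]
 [-0.035  0.999 -0.   ]
 [ 0.001 -0.    -1.   ]] [-20.1   0.9 125.3]
483 [0.5691062  0.07567715 0.04802388] [0.57321457 0.12507943 0.05078208] [0.57830194 0.16585109 0.05315603]
455 [ 0.522848   -0.02963188  0.04801726] [0.52710912 0.0168689  0.05065143] [0.53323737 0.0548513  0.05313783]
416 [ 0.57672711 -0.12989241  0.04804921] [ 0.58083153 -0.09472978  0.05083448] [ 0.5862562  -0.05107137  0.05336871]
```

View pics/w1.png

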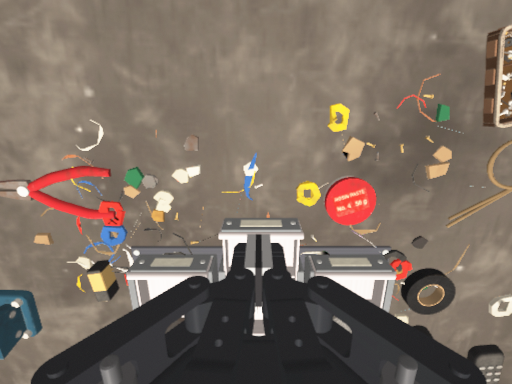

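The wrist view confirms it: the heat sink tray's lip (260,225) is right in front of the closed fingers and the tin (350,200) is off to the side. I'll lower and push.

jog_arm(
  dp=[
    [0, 3, 42],
    [0, 3, 84],
    [0, 3, 115],
    [0, 3, 127],
    [0, 3, 127],
  ],
  spin=[0, 0, 0, 0, 0],
  claw=[1, 1, 1, 1, 1],
)

```text
time: 1.85
tool_pos: [0.4754, 0.0152, 0.0302]
tcp_rot: [0.056, -3.131, -0.001]
contact_force: [-1.8, 0.4, 1.1]
grip_width: -0.0001
grip_force: 0.0
```

jog_arm(
  dp=[
    [-15, 0, 0],
    [-25, 0, 0],
    [-35, 0, 0],
    [-45, 0, 0],
    [-55, 0, 0],
    [-64, 0, 0],
    [-70, 0, 0],
    [-70, 0, 0],
  ],
  spin=[0, 0, 0, 0, 0, 0, 0, 0],
  claw=[1, 1, 1, 1, 1, 1, 1, 1],
)

```text
time: 2.52
tool_pos: [0.5525, 0.0174, 0.0348]
tcp_rot: [-0.057, 3.138, -0.0]
contact_force: [-0.3, 0.3, -0.1]
grip_width: -0.0
grip_force: 0.0
```

jog_arm(
  dp=[
    [-3, 0, 0],
    [-6, 0, 0],
    [-9, 0, 0],
    [-9, 0, 0],
    [-9, 0, 0],
  ],
  spin=[0, 0, 0, 0, 0],
  claw=[1, 1, 1, 1, 1],
)

```text
time: 2.93
tool_pos: [0.5593, 0.0177, 0.0341]
tcp_rot: [-0.057, 3.141, 0.0]
contact_force: [0.3, 0.5, -0.4]
grip_width: 0.0001
grip_force: 0.4
```

jog_arm(
  dp=[
    [-2, 0, 0],
    [-4, 0, 0],
    [-4, 0, 0],
    [-4, 0, 0],
  ],
  spin=[0, 0, 0, 0],
  claw=[1, 1, 1, 1],
)

```text
time: 3.27
tool_pos: [0.563, 0.0179, 0.0341]
tcp_rot: [0.057, -3.141, -0.0]
contact_force: [-2.5, -1.0, -0.7]
grip_width: -0.0001
grip_force: 0.9
```

```bash
cat >> h.py <<'E'
from plant import imaging
def lips(name):
    s=arm.read_state();M=R.from_rotvec(s['tcp_rot']).as_matrix();d=imaging.snapshot(name)
    K=d['intrinsics'];D=d['depth'];v,u=np.indices(D.shape);P=np.stack([(u-K[0,2])*D/K[0,0],(v-K[1,2])*D/K[1,1],D],-1)[D>0]
    if name=='wrist':
        T=d['tool_from_camera'];W=(P@T[:3,:3].T+T[:3,3])@M.T+s['tool_pos']
    else: W=(P-d['view'][:3,3])@d['view'][:3,:3]
    for a,b in ((.09,.155),(-.025,.045),(-.12,-.06)):
        q=W[(W[:,1]>a)&(W[:,1]<b)&(W[:,2]>.048)&(W[:,2]<.0535)&(W[:,0]>.45)&(W[:,0]<.61)]
        if len(q): print(len(q),q.min(0).round(4),np.median(q,0).round(4),q.max(0).round(4))
    return d
E
python3 - <<'E'
from h import *
import cv2
d=lips('scene');cv2.imwrite('pics/s2.png',d['img'][110:270,180:400].repeat(3,0).repeat(3,1))
E
```

```text
57 [0.5696 0.0904 0.0481] [0.574  0.1171 0.0499] [0.5798 0.1531 0.0531]
35 [ 0.5513 -0.0237  0.0482] [ 0.5758 -0.0081  0.0505] [0.5824 0.0294 0.0532]
67 [ 0.5783 -0.1199  0.0481] [ 0.5815 -0.0922  0.0505] [ 0.5861 -0.06    0.0531]
```

View pics/s2.png

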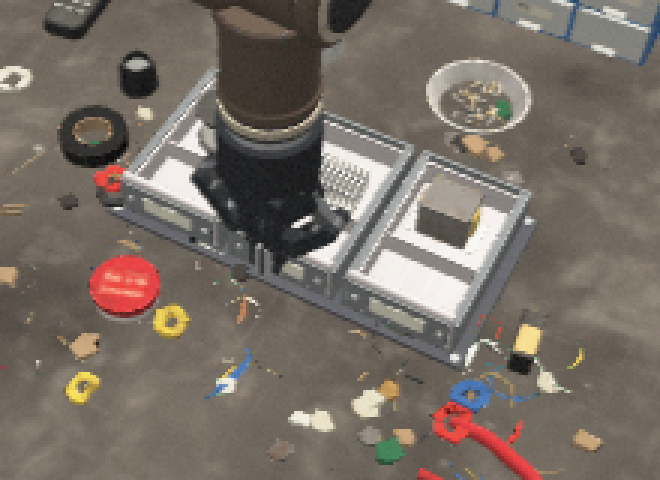

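The heat sink tray (290,260) is now nearly level with its neighbours. I'll push until I feel the stop.

jog_arm(
  dp=[
    [-2, 0, 0],
    [-4, 0, 0],
    [-4, 0, 0],
    [-4, 0, 0],
    [-4, 0, 0],
  ],
  spin=[0, 0, 0, 0, 0],
  claw=[1, 1, 1, 1, 1],
)

```text
time: 3.73
tool_pos: [0.563, 0.0179, 0.034]
tcp_rot: [0.057, -3.132, 0.0]
contact_force: [-9.8, -1.7, 8.7]
grip_width: -0.0001
grip_force: 5.0
```

jog_arm(
  dp=[
    [15, 0, 0],
    [40, 0, 0],
    [40, 0, -40],
    [40, 0, -80],
    [40, 0, -80],
    [40, 0, -80],
  ],
  spin=[0, 0, 0, 0, 0, 0],
  claw=[1, 1, 1, 1, 1, 1],
)

```text
time: 4.23
tool_pos: [0.5315, 0.0164, 0.1182]
tcp_rot: [-0.057, 3.13, -0.001]
contact_force: [-0.3, -0.7, 0.0]
grip_width: -0.0002
grip_force: 0.0
```

Run:
```python
from h import *
s=arm.read_state();print(s['tool_pos'],s['contact_force']);lips('wrist')
for z in (.115,.027): print(to_tool([.612,-.0895,z])[1])
```

```text
[0.53152941 0.01635508 0.11821077] [-0.2637431  -0.68766771  0.04836415]
548 [0.5695 0.0901 0.048 ] [0.5733 0.1223 0.0508] [0.5784 0.1547 0.0529]
201 [ 0.5734 -0.0248  0.0481] [ 0.5777 -0.0131  0.0509] [0.5828 0.0447 0.0525]
512 [ 0.5767 -0.1199  0.048 ] [ 0.5809 -0.0902  0.0509] [ 0.5858 -0.0602  0.0533]
[ -78.8 -108.9    1.6]
[ -78.3 -108.8   89.6]
```

The heat sink tray is home: its lip is in line with the others to within 1 mm. I'll move over the transformer tray's finger pocket.

jog_arm(
  dp=[
    [0, -40, 0],
    [0, -80, 0],
    [-20, -109, 0],
    [-60, -109, 0],
    [-77, -109, 0],
    [-77, -109, 0],
    [-77, -109, 0],
    [-77, -109, 0],
  ],
  spin=[0, 0, 0, 0, 0, 0, 0, 0],
  claw=[1, 1, 1, 1, 1, 1, 1, 1],
)

```text
time: 4.95
tool_pos: [0.6059, -0.0891, 0.1122]
tcp_rot: [0.057, -3.137, -0.001]
contact_force: [-0.7, -0.1, -0.1]
grip_width: -0.0004
grip_force: 0.0
```

Run:
```python
from h import *
import cv2
s=arm.read_state();print(s['tool_pos'],s['contact_force'])
print(to_tool([.612,-.0895,.027])[1])
d=lips('wrist');cv2.imwrite('pics/w2.png',d['img'])
```

```text
[ 0.60589115 -0.08909773  0.11221805] [-0.74320382 -0.13020517 -0.09724943]
[-6.5 -0.7 85.2]
239 [0.5716 0.09   0.0481] [0.5748 0.101  0.0508] [0.5787 0.1123 0.0527]
777 [ 0.574 -0.025  0.048] [0.578  0.01   0.0509] [0.5831 0.045  0.053 ]
669 [ 0.5779 -0.1198  0.048 ] [ 0.5816 -0.0902  0.0509] [ 0.5863 -0.06    0.053 ]
```

View pics/w2.png

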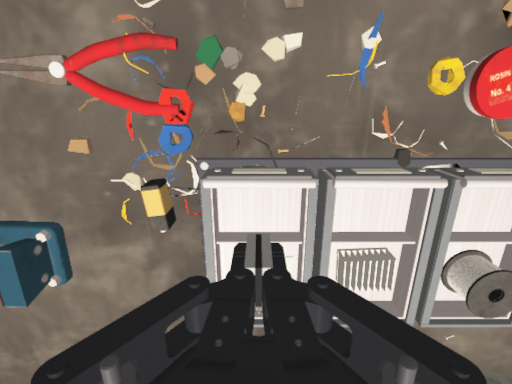

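The fingers are centred over the transformer tray's pocket (258,215), and all three tray fronts are in line. I'll go down into the pocket.

jog_arm(
  dp=[
    [-5, 0, 15],
    [-5, 0, 35],
    [-5, 0, 55],
    [-5, 0, 70],
    [-5, 0, 80],
    [-5, 0, 84],
    [-5, 0, 84],
    [-5, 0, 84],
  ],
  spin=[0, 0, 0, 0, 0, 0, 0, 0],
  claw=[1, 1, 1, 1, 1, 1, 1, 1],
)

```text
time: 5.67
tool_pos: [0.6131, -0.0894, 0.0308]
tcp_rot: [-0.057, 3.141, -0.0]
contact_force: [-0.4, -0.0, 0.8]
grip_width: -0.0003
grip_force: 0.0
```

jog_arm(
  dp=[
    [5, 0, 0],
    [10, 0, 0],
    [16, 0, 0],
    [22, 0, 0],
    [28, 0, 0],
    [34, 0, 0],
    [40, 0, 0],
    [40, 0, 0],
  ],
  spin=[0, 0, 0, 0, 0, 0, 0, 0],
  claw=[1, 1, 1, 1, 1, 1, 1, 1],
)

```text
time: 6.33
tool_pos: [0.5717, -0.0909, 0.0305]
tcp_rot: [0.057, -3.14, 0.0]
contact_force: [0.9, -0.2, 0.6]
grip_width: 0.0003
grip_force: 0.4
```

jog_arm(
  dp=[
    [7, 0, 0],
    [14, 0, 0],
    [21, 0, 0],
    [28, 0, 0],
    [35, 0, 0],
    [42, 0, 0],
    [49, 0, 0],
    [55, 0, 0],
  ],
  spin=[0, 0, 0, 0, 0, 0, 0, 0],
  claw=[1, 1, 1, 1, 1, 1, 1, 1],
)

```text
time: 7.0
tool_pos: [0.5172, -0.093, 0.0304]
tcp_rot: [0.057, -3.141, 0.0]
contact_force: [3.0, -0.9, 1.9]
grip_width: -0.0003
grip_force: 1.4
```

jog_arm(
  dp=[
    [3, 0, 0],
    [6, 0, 0],
    [9, 0, 0],
    [12, 0, 0],
    [14, 0, 0],
    [14, 0, 0],
    [14, 0, 0],
  ],
  spin=[0, 0, 0, 0, 0, 0, 0],
  claw=[1, 1, 1, 1, 1, 1, 1],
)

```text
time: 7.58
tool_pos: [0.5085, -0.0933, 0.0306]
tcp_rot: [-0.054, 3.131, -0.001]
contact_force: [12.6, 2.5, -7.9]
grip_width: -0.0001
grip_force: 5.8
```

The tray is at its stop: force is 12.6 N and it has moved about 90 mm. I'll release the lip and lift out.

jog_arm(
  dp=[
    [-8, 0, 0],
    [-22, 0, 0],
    [-22, 0, 0],
    [-22, 0, -30],
    [-22, 0, -65],
    [-22, 0, -100],
    [-22, 0, -120],
    [-22, 0, -120],
  ],
  spin=[0, 0, 0, 0, 0, 0, 0, 0],
  claw=[1, 1, 1, 1, 1, 1, 1, 1],
)

```text
time: 8.25
tool_pos: [0.5282, -0.0933, 0.1549]
tcp_rot: [-0.057, 3.135, -0.003]
contact_force: [0.8, -0.1, -0.2]
grip_width: 0.0001
grip_force: 0.0
```

jog_arm(
  dp=[
    [40, 0, -20],
    [80, 0, -20],
    [120, 0, -20],
    [120, 0, -20],
    [120, 0, -20],
    [120, 0, -20],
  ],
  spin=[0, 0, 0, 0, 0, 0],
  claw=[1, 1, 1, 1, 1, 1],
)

```text
time: 8.75
tool_pos: [0.4051, -0.0967, 0.1694]
tcp_rot: [0.056, -3.14, -0.001]
contact_force: [0.8, -0.4, 0.3]
grip_width: -0.0001
grip_force: 0.0
```

Run:
```python
from h import *
import cv2
s=arm.read_state();print(s['time'],s['tool_pos'],s['contact_force'])
lips('wrist');d=lips('scene');cv2.imwrite('pics/s3.png',d['img'][110:290,160:420].repeat(3,0).repeat(3,1))
```

```text
8.75 [ 0.40508375 -0.09674418  0.16943468] [ 0.79506206 -0.38189153  0.34618605]
259 [0.5689 0.0952 0.048 ] [0.5728 0.1267 0.0507] [0.5774 0.1549 0.0528]
38 [0.5744 0.008  0.0481] [0.5767 0.0154 0.0504] [0.5808 0.0218 0.0524]
140 [ 0.4869 -0.0969  0.0482] [ 0.5858 -0.0894  0.0512] [ 0.5957 -0.06    0.0532]
61 [0.57   0.0909 0.0481] [0.5733 0.1215 0.0503] [0.5786 0.1547 0.0532]
234 [ 0.4882 -0.1199  0.048 ] [ 0.5916 -0.0897  0.0509] [ 0.6099 -0.0627  0.0534]
```

View pics/s3.png

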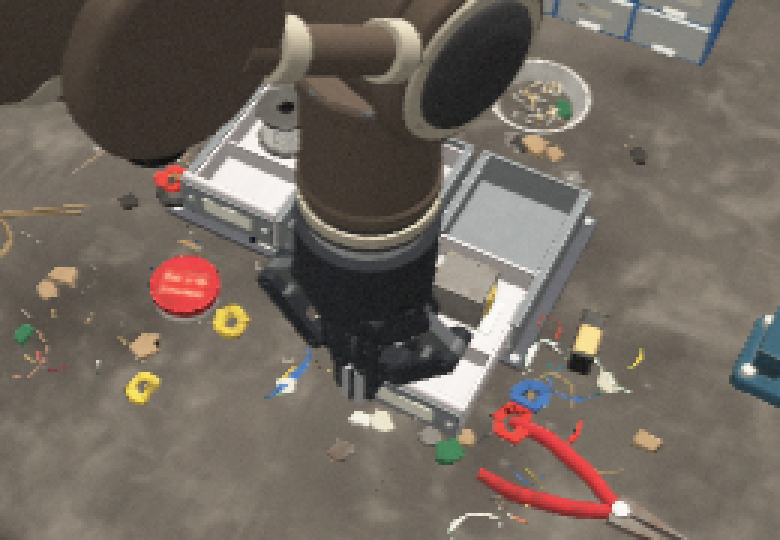

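The transformer's tray is out (lip at x≈0.491, 90 mm of travel), the other two are shut, the bystanders haven't moved and the arm is clear.

```bash
python3 -c "
from plant import workorder
print(workorder.hand_in())"
```

```text
the job is handed in; nothing more can be done
None
```

The job is handed in (no verdict was shown): the heat sink's tray is pushed home, the transformer's tray is drawn out to its stop (about 90 mm), the spool's tray is shut, and the arm is clear of the rack.

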